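Lid the clean tubs

ROBOT

A 7-joint arm with a two-finger parallel gripper is mounted at the origin on a cart in front of the work surface, level with it; the furniture and walls round the work are solid. World frame = base frame: x ahead of the robot, y to its left, z up, the work surface at z = 0. Lengths are in m, angles in rad, forces in N, time in s.
With the tool pointing down it reaches from about 0.425 to 0.825 m from the base axis. Payload 3.6 kg.
Tool frame: the origin (TCP) lies midway between the tips of the shut fingers; the grasp point (between the pads) lies 19 mm behind it (robot.pinch_z is the distance from the TCP to the grasp point, in m); z points along the fingers, y is the line along which they close (so a half turn about z gives the same grasp; the last joint's range is limited). The gripper opens to 93 mm and grips with 3 to 60 N. Pads are 15 mm wide; open, the fingers measure 128 mm over their backs; the gripper's body (75 mm by 188 mm) begins 65 mm behind the grasp point.
Start: joints at [1.109, 0.615, -0.013, 1.423, 0.008, 1.103, -0.04], TCP at [0.274, -0.589, 0.219] pointing down, gripper open.
Joint ranges: [-3.12, 3.12], [-0.3, 2.06], [-1.34, 1.32], [0.26, 2.42], [-1.36, 4.5], [0.01, 1.98], [-2.84, 2.84]. Speed limits (rad/s): [2.79, 2.79, 3.14, 3.14, 3.14, 3.14, 3.14].

INTERFACE

Orientations are given as a 3x3 rotation matrix whose columns are the frame's x, y, z axes.
In Python, from plant import robot gives the robot as it stands.
- The arm moves only by the tool servo_tool, never from a script. Its argument "rows" is text: rows parted by semicolons, each of 7 numbers parted by spaces: the shift along the tool's x, y, z each as a share of 0.8 m, from -1 to 1, then the turn, a rotation vector about the tool's x, y, z each as a share of 180 degrees, from -1 to 1, then the opening, from -1 (shut) to 1 (fully open). In form: x y z ax ay az hand; .... A call has 1 to 12 rows; each row is the pose to reach, as a shift and turn from the pose commanded when the call began, along the tool's axes at that moment, turning the shorter way round; what a row does not reach only later rows make up. A row lasts 1/8 s, in which the tool goes at most 62.5 mm and 10.7 degrees, less where a joint would pass 70% of its speed; a pose out of reach is approached as far as the arm can. A call with a number of a shift or a turn outside -1 to 1 is refused whole. A call with a gripper value outside its range is refused whole. The fingers move at their own pace and stop on an object; the grip force is fixed at half the most. Time passes only in rows, so rows that repeat a pose let the fingers close. It gives the time, the measured TCP pose, the force, the opening and the grip force at its end, in the units of the state.
- robot.read_state(): the state, without advancing time (a new reading comes with each control period).
- robot.get_image(name): name is "scene" or "top"; returns (picture, depth): 384x512x3 uint8, blue, green, red; 384x512 float32, m along the optical axis (not along the pixel's ray), 0 where there is no reading.
- robot.calibration(name): a dict with "vertical_fov" (degrees; the focal length in pixels is half the picture's height over the tangent of half this angle, whatever the lens; pixels are square), "cx", "cy" (the principal point, pixels), "world_to_cam" (4x4, takes a point from world to camera coordinates). Camera axes: x right, y down, z forward; pixel columns grow to the right and rows downward; lengths in m; the calibration is good to about 2 mm. A picture is of the moment at which its call begins. calibration takes no time and is no camera call.
- robot.sign_off(): hands the job in; it is judged then, once.
Trained networks look in the newest picture that a camera, given by its name, has taken for a name from the list of things; names that differ only in an ending like _2 or _b are one class to them, and where a whole thing is asked for, a point or a joint stands for the part that bears it (a point fixed in the world has none). Each returns a list of dicts, best first, with "p" (0 to 1); they miss things now and then, are a little off and sometimes report something else, mostly with a low value. They report only what shows in the picture. A call takes as long as a camera call.
- robot.look_for(camera, query): "xyz" ([x, y, z] in m, in the coordinates of the camera as it stood for that picture, good to about 4 mm: the middle of the surface that is visible of it).
- robot.silhouettes(camera, query): "mask" (384x512 bool, what is visible of it).
- robot.pinpoint(camera, query): "xyz" ([x, y, z] in m, in the coordinates of the camera as it stood for that picture, good to about 4 mm: a listed point, or the origin of a listed thing).
The state is a dict: "time": time; "joint_positions": joint angles; "dq": joint speeds; "joint_torque": joint torques, N m; "eef_pos": TCP position; "orientation": TCP orientation; "wrist_force": force on the tool from outside, world axes, zero at the start; "torque": the same for the moment, N m; "width": opening from 0.0 (shut) to 1.0 (fully open); "gripper_force": force on a finger pad.
Only numpy, scipy, OpenCV 4.12 (cv2) and the standard library are available. Lean on these libraries where they do the work, as an engineer would, in place of code of your own. Each camera call takes 0.05 s, during which the arm holds its last target. There are 200 camera calls.

TASK

Close the four clean steel tubs: pick up each lid by its handle and set it gently, without dropping it, on the tub of its own shape and size, so that every lid sits level and fully home in its tub's mouth. Leave the tubs where they stand and do not knock over or push away the piping nozzles that stand among them.

Things in the scene. Friction and masses are not known exactly. Their poses are not given: they have to be found in the camera images.
- tub_large_round: the larger round open tub: plain stainless steel, empty, outer diameter 96 mm at the rim, mouth 88 mm diameter, 50 mm high; loose, 0.6 kg. Origin: centre of its underside, z up. With its lid fully home the lid's handle point is 80 mm above this origin; the yaw does not matter. The lid's plug tapers from 9 to 2 mm less than the mouth all round, so it centres itself.
- tub_small_round: the smaller round open tub: plain stainless steel, empty, outer diameter 72 mm at the rim, mouth 64 mm diameter, 50 mm high; loose, 0.6 kg. Origin: centre of its underside, z up. With its lid fully home the lid's handle point is 80 mm above this origin; the yaw does not matter. The lid's plug tapers from 9 to 2 mm less than the mouth all round, so it centres itself.
- tub_square: the square open tub: plain stainless steel, empty, outside 86 x 86 mm at the rim, mouth 78 x 78 mm, corners rounded, sides along its x and y axes, 50 mm high; loose, 0.6 kg. Origin: centre of its underside, z up. With its lid fully home the lid's handle point is 80 mm above this origin; it fits in any of the four quarter turns. The lid's plug tapers from 9 to 2 mm less than the mouth all round, so it centres itself.
- tub_oblong: the oblong open tub: plain stainless steel, empty, outside 100 mm along its x axis and 64 mm along y at the rim, mouth 92 x 56 mm, corners rounded, 50 mm high; loose, 0.6 kg. Origin: centre of its underside, z up. With its lid fully home the lid's handle point is 80 mm above this origin; it fits either way round, long side on long side. The lid's plug tapers from 9 to 2 mm less than the mouth all round, so it centres itself.
- lid_large_round_handle (a point): handle of the larger round loose lid: plain steel, round, 98 mm diameter, about 0.12 kg, lying right way up on the table; in its middle a black knob, 24 mm across, 36 mm tall. Point: on the lid's centre line, 42 mm above its underside, at the height to grip; handle top 11 mm higher, steel plate 24.5 mm lower. Axes: the lid's, z up. Below the 4 mm flange a 12 mm deep tapered plug.
- lid_small_round_handle (a point): handle of the smaller round loose lid: plain steel, round, 74 mm diameter, about 0.12 kg, lying right way up on the table; in its middle a black knob, 24 mm across, 36 mm tall. Point: on the lid's centre line, 42 mm above its underside, at the height to grip; handle top 11 mm higher, steel plate 24.5 mm lower. Axes: the lid's, z up. Below the 4 mm flange a 12 mm deep tapered plug.
- lid_square_handle (a point): handle of the square loose lid: plain steel, square with rounded corners, 88 x 88 mm, sides along its x and y axes, about 0.12 kg, lying right way up on the table; in its middle a black bar, 56 mm along x, 16 mm wide, 36 mm tall. Point: on the lid's centre line, 42 mm above its underside, at the height to grip; handle top 11 mm higher, steel plate 24.5 mm lower. Axes: the lid's, z up. Below the 4 mm flange a 12 mm deep tapered plug.
- lid_oblong_handle (a point): handle of the oblong loose lid: plain steel, oblong with rounded corners, 102 mm along its x axis and 66 mm along y, about 0.12 kg, lying right way up on the table; in its middle a black bar, 56 mm along x, 16 mm wide, 36 mm tall. Point: on the lid's centre line, 42 mm above its underside, at the height to grip; handle top 11 mm higher, steel plate 24.5 mm lower. Axes: the lid's, z up. Below the 4 mm flange a 12 mm deep tapered plug.
- nozzle_medium: a bystander: loose steel piping nozzle (cone), 27 mm diameter at the foot, 36 mm high, standing on the table between the lids and the tubs. Origin: centre of its underside.
- nozzle_large: a bystander: loose steel piping nozzle (cone), 30 mm diameter at the foot, 40 mm high, standing on the table between the lids and the tubs. Origin: centre of its underside.

How it is judged:
By the outcome, as a careful person would: the job done as asked, in the order asked, and still so for the second after the job is handed in, with the robot touching nothing.
It also fails if it takes over 102 s, if anything falls off the work surface, if the arm or the gripper's body presses on something with over 40 N, if the wrist force passes 120 N, or if a joint passes its speed limit or range.

## Working session

There is one attempt and no reset: what is moved stays moved. The work goes in short steps, Python scripts to look and compute and a tool call to move; the robot and the scene stay as the last step left them, time stands still between calls to the robot, and variables do not carry over. Pictures are saved under pics/ and viewed, at most 14 in all, crops included, and the job is handed in when it is done.

Besides the shell and the picture viewer there is one more tool, called as name(argument=value, ...) on one line, values as JSON. servo_tool: Moves the arm, as the interface text tells. Its arguments: {"type":"object","properties":{"rows":{"type":"string"}},"required":["rows"]}

```bash
mkdir -p pics; ls
cat > h.py <<'E'
import numpy as np, cv2
from plant import robot
TH=['tub_large_round','tub_small_round','tub_square','tub_oblong','lid_large_round_handle','lid_small_round_handle','lid_square_handle','lid_oblong_handle','nozzle_medium','nozzle_large']
def w(cam,p):
    T=np.linalg.inv(np.array(robot.calibration(cam)['world_to_cam'])); return T[:3,:3]@np.array(p)+T[:3,3]
def cloud(cam,d):
    c=robot.calibration(cam); H,W=d.shape; f=H/2/np.tan(np.radians(c['vertical_fov'])/2)
    v,u=np.mgrid[:H,:W]; P=np.stack([(u-c['cx'])/f*d,(v-c['cy'])/f*d,d],-1)
    T=np.linalg.inv(np.array(c['world_to_cam'])); return P@T[:3,:3].T+T[:3,3]
E
python3 - <<'E'
from h import *
for c in ['scene','top']:
    im,d=robot.get_image(c); cv2.imwrite(f'pics/{c}0.png',im); np.save(f'{c}.npy',d)
    k=robot.calibration(c); print(c,np.round(np.linalg.inv(k['world_to_cam']),3).tolist(),k['vertical_fov'],k['cx'],k['cy'])
    for t in TH:
        r=robot.pinpoint(c,t); print(t,[(np.round(w(c,q['xyz']),3).tolist(),round(q['p'],2)) for q in r[:3]])
s=robot.read_state(); print(s['time'],s['eef_pos'],s['orientation'],s['width'],robot.pinch_z)
E
```

```text
pics
scene [[-0.641, -0.381, 0.666, -0.115], [-0.767, 0.317, -0.558, 0.736], [0.002, -0.869, -0.495, 0.524], [0.0, 0.0, 0.0, 1.0]] 49.181217345824635 251.8814042276206 197.45818163982423
tub_large_round [([0.584, 0.031, -0.003], 0.87), ([0.594, 0.177, 0.002], 0.66)]
tub_small_round [([0.555, 0.327, -0.004], 0.67), ([0.591, 0.183, 0.001], 0.56)]
tub_square [([0.59, 0.179, 0.001], 0.66)]
tub_oblong [([0.542, 0.45, -0.003], 0.84)]
lid_large_round_handle [([0.431, -0.02, 0.04], 0.79)]
lid_small_round_handle [([0.421, 0.24, 0.038], 0.64), ([0.419, 0.109, 0.041], 0.36)]
lid_square_handle [([0.417, 0.105, 0.043], 0.6)]
lid_oblong_handle [([0.396, 0.37, 0.04], 0.66), ([0.543, 0.451, -0.005], 0.64)]
nozzle_medium [([0.487, 0.034, -0.007], 0.39)]
nozzle_large [([0.481, 0.171, -0.003], 0.41)]
top [[0.017, -0.998, 0.06, 0.425], [-1.0, -0.018, -0.019, 0.226], [0.02, -0.06, -0.998, 0.964], [0.0, 0.0, 0.0, 1.0]] 51.0728970095894 256.97283395972704 190.55565137667483
tub_large_round [([0.583, 0.036, -0.001], 0.84)]
tub_small_round [([0.56, 0.329, -0.001], 0.62), ([0.49, 0.036, 0.0], 0.3)]
tub_square [([0.414, 0.105, 0.04], 0.36)]
tub_oblong [([0.535, 0.456, 0.0], 0.75)]
lid_large_round_handle [([0.429, -0.02, 0.043], 0.81), ([0.481, 0.176, 0.002], 0.69)]
lid_small_round_handle [([0.425, 0.237, 0.044], 0.74)]
lid_square_handle [([0.416, 0.105, 0.042], 0.55)]
lid_oblong_handle [([0.49, 0.035, 0.003], 0.65)]
nozzle_medium [([0.489, 0.033, 0.003], 0.64)]
nozzle_large [([0.479, 0.171, 0.001], 0.53)]
1.1 [ 0.27379114 -0.58949411  0.21865931] [[ 9.06943951e-01  4.21251313e-01  1.95382856e-05]
 [ 4.21251312e-01 -9.06943951e-01  3.62897492e-05]
 [ 3.30072345e-05 -2.46822401e-05 -9.99999999e-01]] 1.001616108137612 0.0188
```

View pics/top0.png

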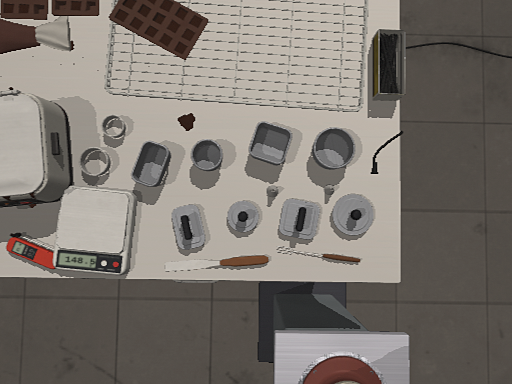

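View pics/scene0.png

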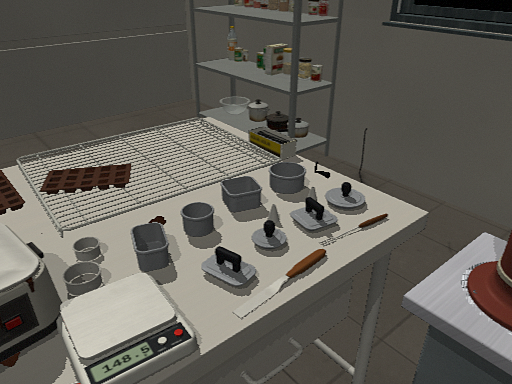

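The tubs lie at top (151,163) oblong, (207,154) small, (271,142) square and (333,148) large. The lids are in front at (188,228), (243,217), (300,219) and (353,215), and the nozzles at (272,192) and (329,192). Next I refine the positions and yaws from depth.

```bash
cat > m.py <<'E'
from h import *
E0={'tubL':(.584,.034,48),'tubS':(.557,.328,36),'tubSq':(.592,.180,43),'tubO':(.54,.453,50),
'lidL':(.430,-.02,0),'lidS':(.423,.238,0),'lidSq':(.416,.105,0),'lidO':(.396,.37,0)}
def meas(cam,im,d,names=E0):
    P=cloud(cam,d); g=im.max(-1)
    for n in names:
        x,y,r=E0[n]; R=.075 if r else .05
        near=(d>0)&(np.hypot(P[...,0]-x,P[...,1]-y)<R)
        if r:
            m=near&(P[...,2]>.042)&(P[...,2]<.065); 
        else: m=near&(P[...,2]>.028)&(P[...,2]<.07)
        Q=P[m]
        if len(Q)<10: print(cam,n,'few',len(Q)); continue
        zt=np.percentile(Q[:,2],90); T=Q[Q[:,2]>zt-.007]
        rect=cv2.minAreaRect((T[:,:2]*1000).astype(np.float32))
        print(cam,n,len(T),'z90 %.3f'%zt,'mean',np.round(T[:,:2].mean(0),4),'rect',np.round(rect[0],1),np.round(rect[1],1),round(rect[2],1))
        if not r:
            f=near&(P[...,2]>.010)&(P[...,2]<.024); F=P[f]
            rect=cv2.minAreaRect((F[:,:2]*1000).astype(np.float32)); print('   plate z %.3f'%np.median(F[:,2]),np.round(rect[0],1),np.round(rect[1],1),round(rect[2],1))
E
python3 - <<'E'
from m import *
for c in ['top','scene']: meas(c,cv2.imread(f'pics/{c}0.png'),np.load(f'{c}.npy'))
im=cv2.imread('pics/top0.png')[110:260,130:390]; cv2.imwrite('pics/crop.png',cv2.resize(im,None,fx=3,fy=3,interpolation=cv2.INTER_CUBIC))
E
```

```text
top tubL 266 z90 0.052 mean [0.5842 0.0327] rect [583.3  33.1] [94.6 95.5] 45.9
top tubS 197 z90 0.052 mean [0.5615 0.3271] rect [561.4 327. ] [71.1 71.8] 89.0
top tubSq 269 z90 0.052 mean [0.5923 0.1813] rect [592.3 181.1] [86.7 86.7] 71.8
top tubO 276 z90 0.051 mean [0.538  0.4549] rect [538.6 454.6] [ 65.2 100.9] 71.2
top lidL 78 z90 0.054 mean [ 0.4304 -0.0178] rect [429.8 -17.8] [20.5 21.3] 0.7
   plate z 0.018 [430.1 -18.8] [96.  96.9] 58.6
top lidS 79 z90 0.054 mean [0.4217 0.241 ] rect [421.9 240.4] [21.3 21.3] 27.5
   plate z 0.017 [422.  241.6] [70.7 70.7] 1.1
top lidSq 163 z90 0.055 mean [0.4186 0.1086] rect [417.7 108.3] [15.9 55. ] 79.8
   plate z 0.017 [418.  108.3] [87.9 88.1] 79.8
top lidO 167 z90 0.056 mean [0.3952 0.3683] rect [394.9 368.4] [54.8 16. ] 14.0
   plate z 0.017 [396.2 369.2] [98.7 66.2] 14.7
scene tubL 187 z90 0.048 mean [0.5808 0.0354] rect [582.5  34.7] [92.7 95.6] 61.6
scene tubS 216 z90 0.048 mean [0.5596 0.328 ] rect [560.5 327.3] [70.4 72.8] 77.5
scene tubSq 238 z90 0.048 mean [0.5886 0.1831] rect [592.  182.6] [86. 92.] 74.5
scene tubO 307 z90 0.049 mean [0.5336 0.4583] rect [537.9 455.5] [ 64.2 101.6] 70.2
scene lidL 50 z90 0.050 mean [ 0.4278 -0.0148] rect [429.4 -16.6] [21.2 20.3] 10.6
   plate z 0.015 [428.  -16.5] [95.3 90.7] 42.2
scene lidS 72 z90 0.051 mean [0.419  0.2438] rect [419.5 242.4] [22.6 21.6] 70.6
   plate z 0.015 [420.3 243.3] [72.1 69.6] 47.2
scene lidSq 116 z90 0.052 mean [0.4146 0.1116] rect [417.2 109.4] [15.1 54.6] 80.1
   plate z 0.015 [416.4 107.4] [90.9 87.6] 78.9
scene lidO 194 z90 0.052 mean [0.3914 0.3707] rect [393.5 369.4] [54.2 16.3] 14.7
   plate z 0.015 [395.5 370.1] [98.8 65.9] 16.2
```

View pics/crop.png

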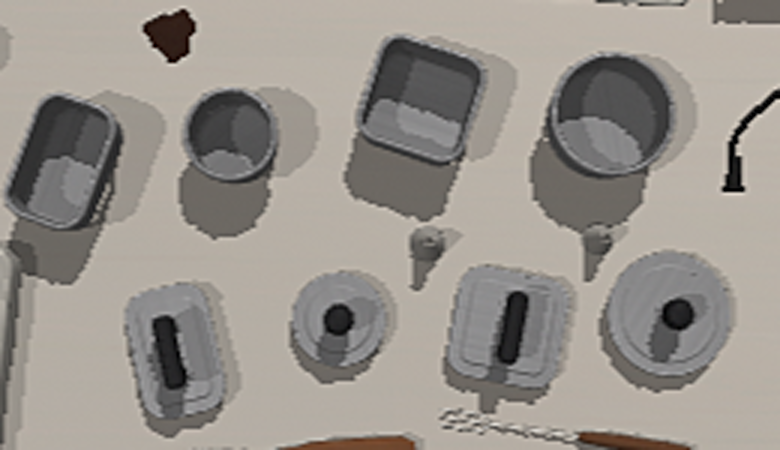

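The crop confirms the fits. Oblong lid bar is at about +14.5° and its tub at -19°; square bar is at -10° and its tub at -18°.

```bash
cat > go.py <<'E'
import sys,ast; from h import *
from scipy.spatial.transform import Rotation as R
def go(*T):
    s=robot.read_state(); p=np.array(s['eef_pos']); M=np.array(s['orientation'])
    print('t %.2f'%s['time'],'tcp',np.round(p,4),'yaw %.1f'%np.degrees(np.arctan2(M[1,0],M[0,0])),'w %.3f'%s['width'],'F',np.round(s['wrist_force'],1),'g %.1f'%s['gripper_force'])
    for x,y,z,a in T:   # tcp mm, yaw deg of tool x
        c,sn=np.cos(np.radians(a)),np.sin(np.radians(a)); D=np.array([[c,sn,0],[sn,-c,0],[0,0,-1]])
        t=M.T@(np.array([x,y,z])/1000-p)/.8; r=R.from_matrix(M.T@D).as_rotvec()/np.pi
        print((x,y,z,a),np.round(t,4),np.round(r,4))
if __name__=='__main__': go(*ast.literal_eval('['+sys.argv[1]+']'))
E
python3 go.py "(430,-17.5,110,42),(430,-17.5,40,42),(430,-17.5,23,42)"
```

```text
t 1.10 tcp [ 0.2738 -0.5895  0.2187] yaw 24.9 w 1.002 F [0.1 0.  0.3] g 0.0
(430, -17.5, 110, 42) [ 0.4783 -0.5662  0.1359] [-0.     -0.     -0.0949]
(430, -17.5, 40, 42) [ 0.4783 -0.5662  0.2234] [-0.     -0.     -0.0949]
(430, -17.5, 23, 42) [ 0.4783 -0.5662  0.2446] [-0.     -0.     -0.0949]
```

servo_tool(rows="0.4783 -0.5662 0.1359 0 0 -0.0949 0.3; 0.4783 -0.5662 0.1359 0 0 -0.0949 0.3; 0.4783 -0.5662 0.1359 0 0 -0.0949 0.3; 0.4783 -0.5662 0.1359 0 0 -0.0949 0.3; 0.4783 -0.5662 0.1359 0 0 -0.0949 0.3; 0.4783 -0.5662 0.1359 0 0 -0.0949 0.3; 0.4783 -0.5662 0.1359 0 0 -0.0949 0.3; 0.4783 -0.5662 0.1359 0 0 -0.0949 0.3; 0.4783 -0.5662 0.1359 0 0 -0.0949 0.3; 0.4783 -0.5662 0.1359 0 0 -0.0949 0.3; 0.4783 -0.5662 0.1359 0 0 -0.0949 0.3; 0.4783 -0.5662 0.1359 0 0 -0.0949 0.3")

```text
time: 2.6
eef_pos: [0.43, -0.0183, 0.1101]
orientation: [[0.744, 0.669, 0.0], [0.669, -0.744, -0.001], [-0.0, 0.001, -1.0]]
wrist_force: [0.3, 0.1, -0.0]
width: 0.65
gripper_force: 0.0
```

```bash
python3 go.py "(430,-17.5,60,42),(430,-17.5,23,42),(430,-17.5,115,42)"
```

```text
t 2.60 tcp [ 0.43   -0.0183  0.1101] yaw 42.0 w 0.650 F [ 0.3  0.1 -0. ] g 0.0
(430, -17.5, 60, 42) [ 0.0007 -0.0007  0.0626] [ 0.0002  0.0001 -0.0003]
(430, -17.5, 23, 42) [ 0.0007 -0.0008  0.1089] [ 0.0002  0.0001 -0.0003]
(430, -17.5, 115, 42) [ 0.0007 -0.0007 -0.0061] [ 0.0002  0.0001 -0.0003]
```

servo_tool(rows="0 0 0.04 0 0 0 0.3; 0 0 0.08 0 0 0 0.3; 0 0 0.1 0 0 0 0.3; 0 0 0.1089 0 0 0 0.3; 0 0 0.1089 0 0 0 0.3; 0 0 0.1089 0 0 0 -1; 0 0 0.1089 0 0 0 -1; 0 0 0.1089 0 0 0 -1; 0 0 0.1089 0 0 0 -1; 0 0 0.1089 0 0 0 -1; 0 0 0.1089 0 0 0 -1")

```text
time: 3.98
eef_pos: [0.4307, -0.0177, 0.0231]
orientation: [[0.743, 0.669, 0.001], [0.669, -0.743, -0.0], [0.001, 0.001, -1.0]]
wrist_force: [0.3, -1.4, 2.7]
width: 0.253
gripper_force: 30.0
```

```bash
python3 go.py "(430,-17.5,100,42),(583,34,100,42),(583,34,75,42),(583,34,61,42)"
```

```text
t 3.98 tcp [ 0.4307 -0.0177  0.0231] yaw 42.0 w 0.253 F [ 0.3 -1.4  2.7] g 30.0
(430, -17.5, 100, 42) [-0.0004 -0.0006 -0.0961] [ 0.0003 -0.0003 -0.0001]
(583, 34, 100, 42) [ 0.1848  0.0795 -0.0959] [ 0.0003 -0.0003 -0.0001]
(583, 34, 75, 42) [ 0.1848  0.0794 -0.0646] [ 0.0003 -0.0003 -0.0001]
(583, 34, 61, 42) [ 0.1848  0.0794 -0.0471] [ 0.0003 -0.0003 -0.0001]
```

servo_tool(rows="0 0 -0.02 0 0 0 -1; 0 0 -0.06 0 0 0 -1; 0 0 -0.11 0 0 0 -1; 0.05 0.0215 -0.11 0 0 0 -1; 0.1 0.043 -0.11 0 0 0 -1; 0.15 0.0645 -0.11 0 0 0 -1; 0.1855 0.08 -0.1 0 0 0 -1; 0.1855 0.08 -0.085 0 0 0 -1; 0.1855 0.08 -0.075 0 0 0 -1; 0.1855 0.08 -0.075 0 0 0 -1")

```text
time: 5.22
eef_pos: [0.581, 0.0335, 0.0817]
orientation: [[0.744, 0.669, -0.004], [0.669, -0.744, -0.001], [-0.003, -0.002, -1.0]]
wrist_force: [-0.8, -0.0, -1.5]
width: 0.253
gripper_force: 30.0
```

Run:
```python
from m import *
from go import go
go((583,34,61,42))
c='scene'; im,d=robot.get_image(c); cv2.imwrite('pics/a.png',im[130:290,180:400]); 
for t in ['tub_large_round','lid_large_round_handle']:
  for c in ['scene']: print(t,[(np.round(w(c,q['xyz']),3).tolist(),round(q['p'],2)) for q in robot.pinpoint(c,t)[:2]])
```

```text
t 5.22 tcp [0.581  0.0335 0.0817] yaw 42.0 w 0.253 F [-0.8 -0.  -1.5] g 30.0
(583, 34, 61, 42) [0.0024 0.0013 0.0259] [-0.0007  0.0011 -0.0002]
tub_large_round [([0.584, 0.031, -0.001], 0.79)]
lid_large_round_handle [([0.579, 0.035, 0.099], 0.94)]
```

View pics/a.png

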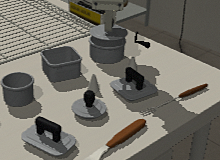

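The lid hangs level over the large tub (about (108,40) in the crop). I'll lower it slowly.

servo_tool(rows="0 0 0.006 0 0 0 -1; 0 0 0.012 0 0 0 -1; 0 0 0.018 0 0 0 -1; 0 0 0.022 0 0 0 -1; 0 0 0.025 0 0 0 -1; 0 0 0.0272 0 0 0 -1; 0 0 0.0278 0 0 0 -1; 0 0 0.0278 0 0 0 -1; 0 0 0.0278 0 0 0 -1")

```text
time: 6.5
eef_pos: [0.5835, 0.0341, 0.0612]
orientation: [[0.743, 0.669, 0.001], [0.669, -0.743, -0.0], [0.001, 0.001, -1.0]]
wrist_force: [-1.6, -1.2, 3.9]
width: 0.25
gripper_force: 30.0
```

```bash
python3 go.py "(583,34,61,42)"
```

```text
t 6.50 tcp [0.5835 0.0341 0.0612] yaw 42.0 w 0.250 F [-1.6 -1.2  3.9] g 30.0
(583, 34, 61, 42) [-0.0005 -0.0003  0.0002] [ 0.0002 -0.0002 -0.    ]
```

servo_tool(rows="0 0 0 0 0 0 -0.4; 0 0 0 0 0 0 -0.2; 0 0 0 0 0 0 0.2; 0 0 0 0 0 0 0.2; 0 0 -0.03 0 0 0 0.2; 0 0 -0.1 0 0 0 0.2; 0 0 -0.11 0 0 0 0.2; 0 0 -0.11 0 0 0 0.2; 0 0 -0.11 0 0 0 0.2")

```text
time: 7.62
eef_pos: [0.5819, 0.0341, 0.147]
orientation: [[0.743, 0.669, -0.003], [0.669, -0.743, -0.0], [-0.003, -0.002, -1.0]]
wrist_force: [-0.4, 0.2, -0.3]
width: 0.598
gripper_force: 0.0
```

Run:
```python
from m import *
from go import go
c='top'; im,d=robot.get_image(c); E0['lidL']=(.583,.034,0)
P=cloud(c,d); s=(np.hypot(P[...,0]-.583,P[...,1]-.034)<.05)&(d>0)&(P[...,2]>.04)&(P[...,2]<.065)
print(s.sum(),np.percentile(P[s][:,2],[5,50,95]))
c='scene'; im,d=robot.get_image(c);P=cloud(c,d); s=(np.hypot(P[...,0]-.583,P[...,1]-.034)<.04)&(d>0)&(P[...,2]>.04)&(P[...,2]<.065)
print(s.sum(),np.percentile(P[s][:,2],[5,50,95])); A=P[s]; print(np.linalg.lstsq(np.c_[A[:,:2]-A[:,:2].mean(0),np.ones(len(A))],A[:,2],rcond=None)[0])
k=(np.hypot(P[...,0]-.583,P[...,1]-.034)<.03)&(d>0)&(P[...,2]>.07)&(P[...,2]<.097); print('knob top',k.sum(),np.percentile(P[k][:,2],[50,98]))
cv2.imwrite('pics/b.png',cv2.resize(im[130:290,180:400],None,fx=3,fy=3))
go((417.5,108.5,110,-10),(417.5,108.5,23,-10))
```

```text
37 [0.05212041 0.05389832 0.05765425]
295 [0.05118872 0.05299567 0.057611  ]
[-0.00070833  0.00076689  0.05342739]
knob top 77 [0.08135158 0.08885292]
t 7.72 tcp [0.582  0.0342 0.147 ] yaw 42.0 w 0.598 F [-1.4 -0.1 -0. ] g 0.0
(417.5, 108.5, 110, -10) [-0.0906 -0.2066  0.0469] [-2.000e-04  1.100e-03  2.889e-01]
(417.5, 108.5, 23, -10) [-0.0903 -0.2064  0.1557] [-2.000e-04  1.100e-03  2.889e-01]
```

View pics/b.png

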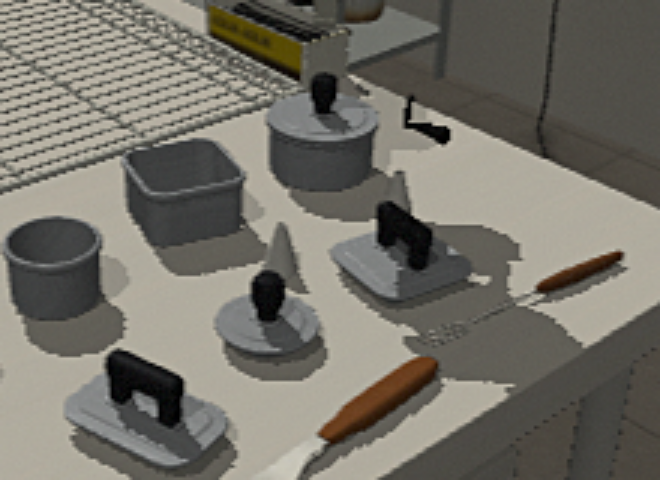

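The large lid sits level and fully home (plate 53–54 mm, level in the picture at (322,115)). Next is the square lid.

servo_tool(rows="-0.0919 -0.2079 0.02 0 0 0.289 0.2; -0.0919 -0.2079 0.02 0 0 0.289 0.2; -0.0919 -0.2079 0.0488 0 0 0.289 0.2; -0.0919 -0.2079 0.0488 0 0 0.289 0.2; -0.0919 -0.2079 0.0488 0 0 0.289 0.2; -0.0919 -0.2079 0.0488 0 0 0.289 0.2; -0.0919 -0.2079 0.09 0 0 0.289 0.2; -0.0919 -0.2079 0.13 0 0 0.289 0.2; -0.0919 -0.2079 0.147 0 0 0.289 0.2; -0.0919 -0.2079 0.1575 0 0 0.289 0.2; -0.0919 -0.2079 0.1575 0 0 0.289 0.2; -0.0919 -0.2079 0.1575 0 0 0.289 0.2")

```text
time: 9.22
eef_pos: [0.4176, 0.1087, 0.023]
orientation: [[0.985, -0.174, 0.001], [-0.174, -0.985, 0.0], [0.001, -0.001, -1.0]]
wrist_force: [-0.9, 0.4, -0.1]
width: 0.598
gripper_force: 0.0
```

```bash
python3 go.py "(417.5,108.5,23,-10)"
```

```text
t 9.22 tcp [0.4176 0.1087 0.023 ] yaw -10.0 w 0.598 F [-0.9  0.4 -0.1] g 0.0
(417.5, 108.5, 23, -10) [-0.0001  0.0003  0.    ] [-0.0002 -0.0003 -0.    ]
```

servo_tool(rows="0 0 0 0 0 0 -1; 0 0 0 0 0 0 -1; 0 0 0 0 0 0 -1; 0 0 0 0 0 0 -1; 0 0 0 0 0 0 -1; 0 0 0 0 0 0 -1; 0 0 -0.02 0 0 0 -1; 0 0 -0.06 0 0 0 -1; 0 0 -0.11 0 0 0 -1; 0 0 -0.11 0 0 0 -1; 0 0 -0.11 0 0 0 -1")

```text
time: 10.6
eef_pos: [0.4164, 0.1086, 0.11]
orientation: [[0.985, -0.174, -0.002], [-0.174, -0.985, -0.0], [-0.001, 0.0, -1.0]]
wrist_force: [0.3, 0.1, -1.9]
width: 0.169
gripper_force: 30.0
```

```bash
python3 go.py "(592,182,111,-18),(592,182,75,-18)"
```

```text
t 10.60 tcp [0.4164 0.1086 0.11  ] yaw -10.0 w 0.169 F [ 0.3  0.1 -1.9] g 30.0
(592, 182, 111, -18) [ 0.2002 -0.1284 -0.0017] [0.0002 0.0005 0.0444]
(592, 182, 75, -18) [ 0.2003 -0.1285  0.0433] [0.0002 0.0005 0.0444]
```

servo_tool(rows="0.05 -0.0323 0 0 0 0.012 -1; 0.1 -0.0646 0 0 0 0.024 -1; 0.15 -0.097 0 0 0 0.036 -1; 0.1989 -0.1285 0 0 0 0.0444 -1; 0.1989 -0.1285 0.015 0 0 0.0444 -1; 0.1989 -0.1285 0.03 0 0 0.0444 -1; 0.1989 -0.1285 0.035 0 0 0.0444 -1; 0.1989 -0.1285 0.035 0 0 0.0444 -1; 0.1989 -0.1285 0.035 0 0 0.0444 -1")

```text
time: 11.72
eef_pos: [0.5918, 0.1821, 0.0832]
orientation: [[0.951, -0.309, 0.001], [-0.309, -0.951, 0.0], [0.001, -0.001, -1.0]]
wrist_force: [-0.3, 0.2, -1.4]
width: 0.166
gripper_force: 30.0
```

Run:
```python
from m import *
from go import go
go((592,182,61,-18))
im,d=robot.get_image('scene'); cv2.imwrite('pics/c.png',cv2.resize(im[130:250,180:340],None,fx=4,fy=4))
```

```text
t 11.72 tcp [0.5918 0.1821 0.0832] yaw -18.0 w 0.166 F [-0.3  0.2 -1.4] g 30.0
(592, 182, 61, -18) [0.0002 0.     0.0277] [-0.0002 -0.0002 -0.0002]
```

View pics/c.png

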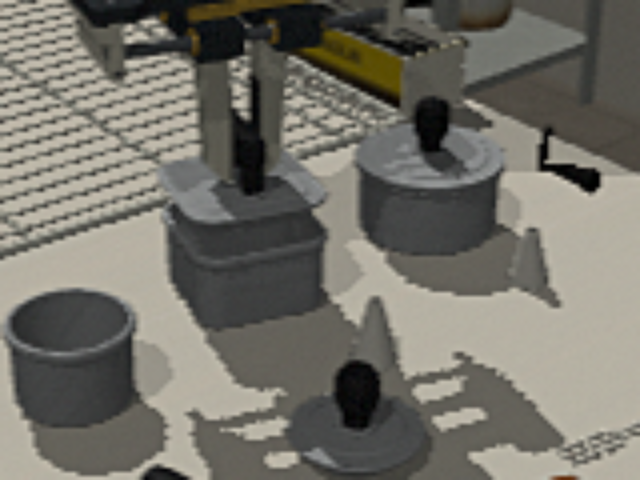

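The square lid hangs level and aligned over its tub (around (245,220)). Lowering it now.

servo_tool(rows="0 0 0.006 0 0 0 -1; 0 0 0.012 0 0 0 -1; 0 0 0.018 0 0 0 -1; 0 0 0.022 0 0 0 -1; 0 0 0.025 0 0 0 -1; 0 0 0.0272 0 0 0 -1; 0 0 0.0278 0 0 0 -1; 0 0 0.0278 0 0 0 -1; 0 0 0.0278 0 0 0 -1")

```text
time: 12.9
eef_pos: [0.5919, 0.1822, 0.0608]
orientation: [[0.951, -0.309, 0.0], [-0.309, -0.951, 0.0], [0.0, -0.0, -1.0]]
wrist_force: [-0.0, 0.4, 1.5]
width: 0.168
gripper_force: 30.0
```

```bash
python3 go.py "(592,182,61,-18)"
```

```text
t 12.90 tcp [0.5919 0.1822 0.0608] yaw -18.0 w 0.168 F [-0.   0.4  1.5] g 30.0
(592, 182, 61, -18) [ 0.0002  0.0002 -0.0003] [-0.0001 -0.0001 -0.0001]
```

Contact force is up, so it is seated. Release and retreat.

servo_tool(rows="0 0 0 0 0 0 -0.5; 0 0 0 0 0 0 -0.2; 0 0 0 0 0 0 0.2; 0 0 0 0 0 0 0.2; 0 0 -0.03 0 0 0 0.2; 0 0 -0.1 0 0 0 0.2; 0 0 -0.11 0 0 0 0.2; 0 0 -0.11 0 0 0 0.2; 0 0 -0.11 0 0 0 0.2; 0 0 -0.11 0 0 0 0.2")

```text
time: 14.15
eef_pos: [0.5908, 0.182, 0.1467]
orientation: [[0.951, -0.309, -0.003], [-0.309, -0.951, -0.001], [-0.003, 0.002, -1.0]]
wrist_force: [-0.6, -0.5, 0.4]
width: 0.603
gripper_force: 0.0
```

```bash
cat > chk.py <<'E'
from m import *
def chk(x,y):
    x/=1000;y/=1000
    for c in ['top','scene']:
        im,d=robot.get_image(c);P=cloud(c,d); s=(np.hypot(P[...,0]-x,P[...,1]-y)<.04)&(d>0)&(P[...,2]>.045)&(P[...,2]<.06)
        if s.sum()<10: print(c,'few'); continue
        A=P[s]; print(c,s.sum(),np.percentile(A[:,2],[5,50,95]),'slopes',np.linalg.lstsq(np.c_[A[:,:2]-A[:,:2].mean(0),np.ones(len(A))],A[:,2],rcond=None)[0][:2])
E
python3 - <<'E'
from chk import *
from go import go
go((421,241.5,110,-18)); chk(592,182)
E
```

```text
t 14.15 tcp [0.5908 0.182  0.1467] yaw -18.0 w 0.603 F [-0.6 -0.5  0.4] g 0.0
(421, 241.5, 110, -18) [-0.2248 -0.0052  0.0465] [ 0.0006  0.0008 -0.    ]
top 269 [0.05265201 0.0554142  0.05851888] slopes [0.01901751 0.00459566]
scene 341 [0.05096711 0.05306842 0.05652292] slopes [ 0.00661875 -0.0014949 ]
```

servo_tool(rows="-0.2262 -0.0046 0.02 0 0 0 0.2; -0.2262 -0.0046 0.02 0 0 0 0.2; -0.2262 -0.0046 0.0485 0 0 0 0.2; -0.2262 -0.0046 0.0485 0 0 0 0.2; -0.2262 -0.0046 0.0485 0 0 0 0.2; -0.2262 -0.0046 0.09 0 0 0 0.2; -0.2262 -0.0046 0.13 0 0 0 0.2; -0.2262 -0.0046 0.147 0 0 0 0.2; -0.2262 -0.0046 0.1573 0 0 0 0.2; -0.2262 -0.0046 0.1573 0 0 0 0.2; -0.2262 -0.0046 0.1573 0 0 0 0.2")

```text
time: 15.62
eef_pos: [0.4216, 0.242, 0.0233]
orientation: [[0.951, -0.309, 0.002], [-0.309, -0.951, 0.001], [0.001, -0.001, -1.0]]
wrist_force: [-0.4, 0.6, -0.3]
width: 0.599
gripper_force: 0.0
```

```bash
python3 go.py "(421,241.5,23,-18)"
```

```text
t 15.62 tcp [0.4216 0.242  0.0233] yaw -18.0 w 0.599 F [-0.4  0.6 -0.3] g 0.0
(421, 241.5, 23, -18) [-0.0005  0.0008  0.0004] [-0.0005 -0.0004 -0.0001]
```

servo_tool(rows="0 0 0 0 0 0 -1; 0 0 0 0 0 0 -1; 0 0 0 0 0 0 -1; 0 0 0 0 0 0 -1; 0 0 0 0 0 0 -1; 0 0 0 0 0 0 -1; 0 0 -0.02 0 0 0 -1; 0 0 -0.06 0 0 0 -1; 0 0 -0.11 0 0 0 -1; 0 0 -0.11 0 0 0 -1; 0 0 -0.11 0 0 0 -1")

```text
time: 17.0
eef_pos: [0.4201, 0.2415, 0.1099]
orientation: [[0.951, -0.309, -0.001], [-0.309, -0.951, -0.001], [-0.001, 0.001, -1.0]]
wrist_force: [0.5, -0.4, -1.3]
width: 0.257
gripper_force: 30.0
```

servo_tool(rows="0.0333 -0.039 0 0 0 0 -1; 0.0667 -0.0778 0 0 0 0 -1; 0.1 -0.1168 0 0 0 0 -1; 0.1334 -0.1557 0 0 0 0 -1; 0.1334 -0.1557 0.015 0 0 0 -1; 0.1334 -0.1557 0.03 0 0 0 -1; 0.1334 -0.1557 0.035 0 0 0 -1; 0.1334 -0.1557 0.035 0 0 0 -1; 0.1334 -0.1557 0.035 0 0 0 -1")

```text
time: 18.12
eef_pos: [0.5609, 0.3271, 0.0831]
orientation: [[0.951, -0.309, 0.001], [-0.309, -0.951, 0.001], [0.0, -0.001, -1.0]]
wrist_force: [0.6, -0.2, -0.7]
width: 0.253
gripper_force: 30.0
```

Run:
```python
from m import *
from go import go
go((561,327,61,-18))
im,d=robot.get_image('scene'); cv2.imwrite('pics/d.png',cv2.resize(im[150:290,110:290],None,fx=4,fy=4))
```

```text
t 18.12 tcp [0.5609 0.3271 0.0831] yaw -18.0 w 0.253 F [ 0.6 -0.2 -0.7] g 30.0
(561, 327, 61, -18) [0.0002 0.0001 0.0277] [-0.0002 -0.0001 -0.0001]
```

View pics/d.png

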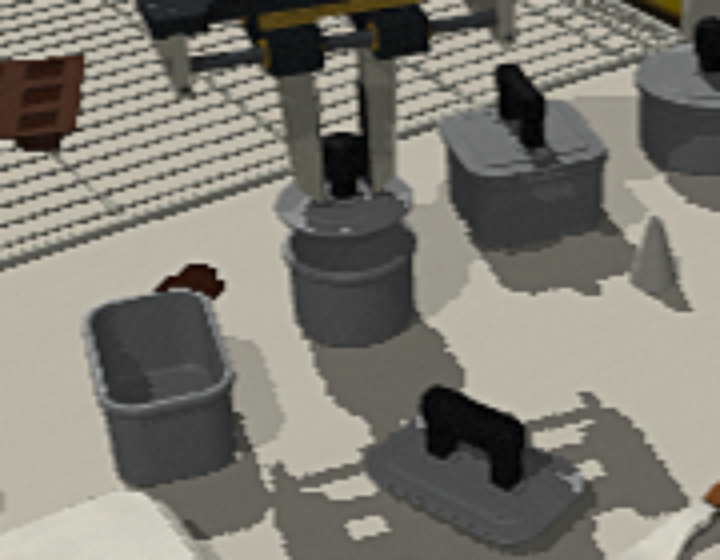

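The small lid is level over its tub (about (345,215)) and the square lid is home. Lowering.

servo_tool(rows="0 0 0.006 0 0 0 -1; 0 0 0.012 0 0 0 -1; 0 0 0.018 0 0 0 -1; 0 0 0.022 0 0 0 -1; 0 0 0.025 0 0 0 -1; 0 0 0.0272 0 0 0 -1; 0 0 0.0278 0 0 0 -1; 0 0 0.0278 0 0 0 -1; 0 0 0.0278 0 0 0 -1")

```text
time: 19.3
eef_pos: [0.5609, 0.3272, 0.0607]
orientation: [[0.951, -0.309, 0.0], [-0.309, -0.951, 0.0], [0.0, -0.0, -1.0]]
wrist_force: [-1.2, -0.7, 3.2]
width: 0.251
gripper_force: 30.0
```

```bash
python3 go.py "(561,327,61,-18)"
```

```text
t 19.30 tcp [0.5609 0.3272 0.0607] yaw -18.0 w 0.251 F [-1.2 -0.7  3.2] g 30.0
(561, 327, 61, -18) [ 0.0002  0.0002 -0.0003] [-0.0001 -0.     -0.0001]
```

servo_tool(rows="0 0 0 0 0 0 -0.4; 0 0 0 0 0 0 -0.2; 0 0 0 0 0 0 0.2; 0 0 0 0 0 0 0.2; 0 0 -0.03 0 0 0 0.2; 0 0 -0.1 0 0 0 0.2; 0 0 -0.11 0 0 0 0.2; 0 0 -0.11 0 0 0 0.2; 0 0 -0.11 0 0 0 0.2; 0 0 -0.11 0 0 0 0.2")

```text
time: 20.55
eef_pos: [0.56, 0.3267, 0.1466]
orientation: [[0.951, -0.309, -0.003], [-0.309, -0.951, -0.002], [-0.002, 0.002, -1.0]]
wrist_force: [0.5, -0.4, -0.7]
width: 0.599
gripper_force: 0.0
```

Run:
```python
from chk import *
from go import go
chk(561,327); go((395,369,110,14.5))
```

```text
top few
scene 478 [0.04653949 0.05214398 0.05511705] slopes [ 0.04354897 -0.0122504 ]
t 20.65 tcp [0.5604 0.3268 0.1471] yaw -18.0 w 0.601 F [-0.2  0.6 -0.3] g 0.0
(395, 369, 110, 14.5) [-0.2128  0.0137  0.0467] [ 0.0004  0.0006 -0.1807]
```

servo_tool(rows="-0.214 0.0143 0.02 0 0 -0.1807 0.2; -0.214 0.0143 0.02 0 0 -0.1807 0.2; -0.214 0.0143 0.0485 0 0 -0.1807 0.2; -0.214 0.0143 0.0485 0 0 -0.1807 0.2; -0.214 0.0143 0.0485 0 0 -0.1807 0.2; -0.214 0.0143 0.09 0 0 -0.1807 0.2; -0.214 0.0143 0.13 0 0 -0.1807 0.2; -0.214 0.0143 0.147 0 0 -0.1807 0.2; -0.214 0.0143 0.1573 0 0 -0.1807 0.2; -0.214 0.0143 0.1573 0 0 -0.1807 0.2; -0.214 0.0143 0.1573 0 0 -0.1807 0.2")

```text
time: 22.02
eef_pos: [0.3952, 0.3697, 0.0233]
orientation: [[0.968, 0.25, 0.002], [0.25, -0.968, 0.001], [0.002, -0.001, -1.0]]
wrist_force: [0.4, -0.7, -0.5]
width: 0.6
gripper_force: 0.0
```

Run:
```python
from chk import *
from go import go
chk(561,327); go((395,369,23,14.5))
```

```text
top 734 [0.05138988 0.05488399 0.05783254] slopes [-0.00039706  0.00756304]
scene 254 [0.04984131 0.05261611 0.05618006] slopes [-0.02815699 -0.11165777]
t 22.12 tcp [0.395  0.3696 0.0233] yaw 14.5 w 0.601 F [-0.1  0.6 -0.7] g 0.0
(395, 369, 23, 14.5) [-0.0002  0.0008  0.0004] [-0.0003 -0.0005  0.    ]
```

servo_tool(rows="0 0 0 0 0 0 -1; 0 0 0 0 0 0 -1; 0 0 0 0 0 0 -1; 0 0 0 0 0 0 -1; 0 0 0 0 0 0 -1; 0 0 0 0 0 0 -1; 0 0 -0.02 0 0 0 -1; 0 0 -0.06 0 0 0 -1; 0 0 -0.11 0 0 0 -1; 0 0 -0.11 0 0 0 -1; 0 0 -0.11 0 0 0 -1")

```text
time: 23.5
eef_pos: [0.3941, 0.3689, 0.1106]
orientation: [[0.968, 0.251, -0.0], [0.251, -0.968, -0.0], [-0.0, 0.0, -1.0]]
wrist_force: [-0.0, -0.5, -1.5]
width: 0.169
gripper_force: 30.0
```

servo_tool(rows="0.05 -0.0147 0 0 0 0.046 -1; 0.1 -0.0295 0 0 0 0.093 -1; 0.15 -0.0442 0 0 0 0.14 -1; 0.2006 -0.0589 0 0 0 0.1861 -1; 0.2006 -0.0589 0.015 0 0 0.1861 -1; 0.2006 -0.0589 0.03 0 0 0.1861 -1; 0.2006 -0.0589 0.035 0 0 0.1861 -1; 0.2006 -0.0589 0.035 0 0 0.1861 -1; 0.2006 -0.0589 0.035 0 0 0.1861 -1")

```text
time: 24.62
eef_pos: [0.5381, 0.4551, 0.0832]
orientation: [[0.946, -0.325, 0.001], [-0.325, -0.946, 0.001], [0.0, -0.001, -1.0]]
wrist_force: [-0.9, -0.3, -1.0]
width: 0.17
gripper_force: 30.0
```

Run:
```python
from m import *
from go import go
go((538.3,455,61,-19))
im,d=robot.get_image('scene'); cv2.imwrite('pics/e.png',cv2.resize(im[150:290,60:240],None,fx=4,fy=4))
```

```text
t 24.62 tcp [0.5381 0.4551 0.0832] yaw -19.0 w 0.170 F [-0.9 -0.3 -1. ] g 30.0
(538.3, 455, 61, -19) [0.0003 0.0001 0.0278] [-0.0003 -0.0001  0.0001]
```

View pics/e.png

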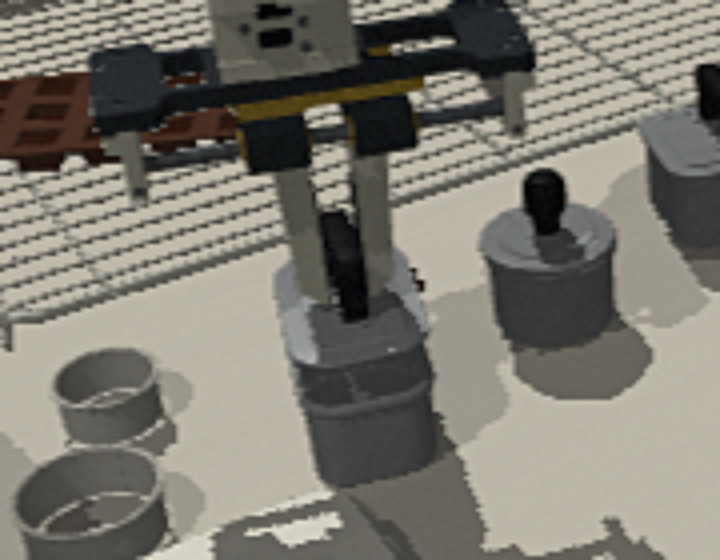

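The oblong lid is aligned over its tub (350,310), and the small lid is home (547,240). Lowering.

servo_tool(rows="0 0 0.006 0 0 0 -1; 0 0 0.012 0 0 0 -1; 0 0 0.018 0 0 0 -1; 0 0 0.022 0 0 0 -1; 0 0 0.025 0 0 0 -1; 0 0 0.0272 0 0 0 -1; 0 0 0.0278 0 0 0 -1; 0 0 0.0278 0 0 0 -1; 0 0 0.0278 0 0 0 -1")

```text
time: 25.8
eef_pos: [0.5382, 0.455, 0.0604]
orientation: [[0.946, -0.325, 0.0], [-0.325, -0.946, 0.0], [0.0, -0.0, -1.0]]
wrist_force: [-0.6, -0.3, -0.5]
width: 0.171
gripper_force: 30.0
```

```bash
python3 go.py "(538.3,455,61,-19)"
```

```text
t 25.80 tcp [0.5382 0.455  0.0604] yaw -19.0 w 0.171 F [-0.6 -0.3 -0.5] g 30.0
(538.3, 455, 61, -19) [ 0.0002 -0.     -0.0007] [-0.0001 -0.0001  0.0001]
```

servo_tool(rows="0 0 0.0006 0 0 0 -1; 0 0 0.0012 0 0 0 -1; 0 0 0.0012 0 0 0 -1; 0 0 0.0012 0 0 0 -1")

```text
time: 26.3
eef_pos: [0.5383, 0.4551, 0.0603]
orientation: [[0.946, -0.325, 0.0], [-0.325, -0.946, 0.001], [0.0, -0.001, -1.0]]
wrist_force: [-2.4, -0.6, 5.1]
width: 0.168
gripper_force: 30.0
```

Seated. Release, retreat up and back clear of the view.

servo_tool(rows="0 0 0 0 0 0 -0.5; 0 0 0 0 0 0 -0.2; 0 0 0 0 0 0 0.2; 0 0 0 0 0 0 0.2; 0 0 -0.03 0 0 0 0.2; 0 0 -0.1 0 0 0 0.2; 0 0 -0.13 0 0 0 0.2; 0 0.06 -0.14 0 0 0 0.2; -0.05 0.13 -0.15 0 0 0 0.2; -0.1 0.2 -0.15 0 0 0 0.2; -0.14 0.26 -0.15 0 0 0 0.2; -0.14 0.3 -0.15 0 0 0 0.2")

```text
time: 27.8
eef_pos: [0.3508, 0.2634, 0.1794]
orientation: [[0.947, -0.323, -0.002], [-0.323, -0.947, 0.0], [-0.002, 0.0, -1.0]]
wrist_force: [0.5, -0.5, -0.6]
width: 0.597
gripper_force: 0.0
```

servo_tool(rows="0 0.08 0 0 0 0 0.2; 0 0.16 0 0 0 0 0.2; 0 0.24 0 0 0 0 0.2; 0 0.32 0 0 0 0 0.2; 0 0.4 0 0 0 0 0.2; 0 0.4 0 0 0 0 0.2; 0 0.4 0 0 0 0 0.2")

```text
time: 28.68
eef_pos: [0.2658, -0.007, 0.1794]
orientation: [[0.945, -0.326, -0.021], [-0.326, -0.945, 0.004], [-0.021, 0.003, -1.0]]
wrist_force: [0.3, 0.8, -0.1]
width: 0.601
gripper_force: 0.0
```

Run:
```python
from chk import *
from go import go
go()
for p in [(583,34),(561,327),(592,182),(538,455)]: chk(*p)
im,d=robot.get_image('scene'); cv2.imwrite('pics/f.png',cv2.resize(im[120:300,60:400],None,fx=2,fy=2))
im,d=robot.get_image('top'); cv2.imwrite('pics/g.png',cv2.resize(im[90:270,110:410],None,fx=2,fy=2))
```

```text
t 28.68 tcp [ 0.2658 -0.007   0.1794] yaw -19.0 w 0.601 F [ 0.3  0.8 -0.1] g 0.0
top 831 [0.05296641 0.05593537 0.05847306] slopes [-0.00751104 -0.00251318]
scene 289 [0.05117366 0.05306599 0.05512118] slopes [-0.00040965 -0.00316726]
top 733 [0.05112855 0.05467045 0.0577435 ] slopes [6.74631851e-03 2.13939953e-05]
scene 485 [0.04680722 0.05221609 0.05537635] slopes [ 0.04400941 -0.02577236]
top 768 [0.05278256 0.05561629 0.05814821] slopes [-0.00164502  0.00188035]
scene 336 [0.05098194 0.05308832 0.05594559] slopes [ 0.00775553 -0.00043922]
top 681 [0.05156868 0.0550768  0.05806263] slopes [0.00091024 0.00420391]
scene 555 [0.05114275 0.05315819 0.0552771 ] slopes [-0.01199682  0.00363855]
```

View pics/f.png

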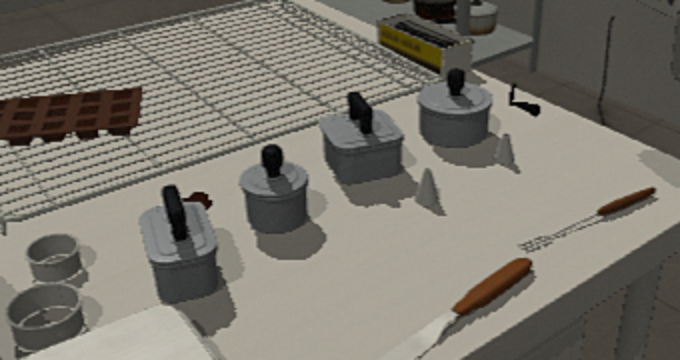

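View pics/g.png

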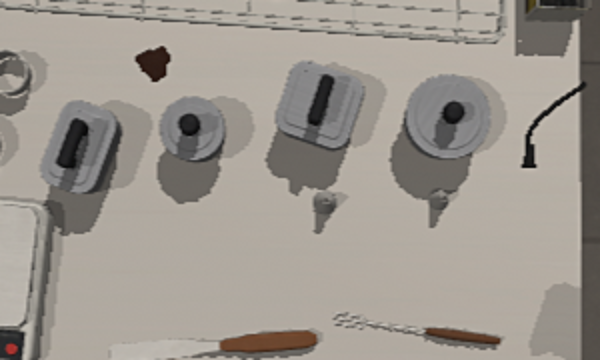

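All four lids are level and home, and both nozzles stand where they were: (428,188) and (505,150) in the scene view.

```bash
python3 -c "
from plant import robot; print(robot.sign_off())"
```

```text
the job is handed in; nothing more can be done
None
```

All four lids are on their own tubs, and the last depth readings and pictures show them level and fully home with the tubs in place and both nozzles still standing; I handed the job in at about 29 s.

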